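Loosen the board holder's thumbscrew and slide its jaw open

ROBOT

A 7-joint arm with a two-finger parallel gripper is mounted at the origin on the work surface. World frame = base frame: x ahead of the robot, y to its left, z up, the work surface at z = 0. Lengths are in m, angles in rad, forces in N, time in s.
With the tool pointing down it reaches from about 0.425 to 0.875 m from the base axis. Payload 4.7 kg.
Tool frame: the origin (TCP) lies on the centre line of the jaws, within the pads' length; the fingertips stand 25 mm ahead of it and the grasp point (between the pads) lies 6 mm ahead of it; z points along the fingers, y is the direction in which the jaws open and shut (so a half turn about z gives the same grasp; the last joint's range is limited). The gripper opens to 87 mm and grips with 3 to 60 N. Pads are 19 mm wide; open, the fingers measure 117 mm over their backs; the gripper's body (75 mm by 190 mm) begins 51 mm behind the grasp point.
Start: joints at [1.228, 0.321, -0.07, 1.45, 0.023, 1.371, -0.057], TCP at [0.227, -0.609, 0.248] pointing down, gripper open.
Joint ranges: [-2.86, 2.86], [-0.3, 2.09], [-1.38, 1.24], [0.06, 2.45], [-1.56, 4.7], [0.09, 2.05], [-2.69, 2.69]. Speed limits (rad/s): [2.57, 2.57, 3.14, 3.14, 3.14, 3.14, 3.14].

INTERFACE

Orientations are given as a rotation vector (axis times angle).
In Python, from plant import r, optics gives the robot as it stands.
- The arm moves only by the shell command python3 -m handwheel 'ROWS' [OPENING] [FORCE]. ROWS is JSON, a list of rows, each a list of 4 numbers: the shift along the tool's x, y, z in units of 50 mm (1.0 is 50 mm), then the turn about the tool's z in units of 5 degrees (1.0 is 5 degrees). A call has 1 to 8 rows; each row shifts and turns the commanded pose from where the row before left it, along the tool's axes as they then stand; what a row does not reach is not made up. A row lasts 1/10 s, in which the tool goes at most 50 mm and 8.59 degrees, less where a joint would pass 70% of its speed; a pose out of reach is approached as far as the arm can. A call is refused whole if a number of a shift passes 1 or a number of a turn 1, either way. A call with a gripper value outside its range is refused whole. OPENING is the opening in per cent of the stroke, from 0 (shut) to 100 (fully open), set as the call begins (- or left out, the last holds). The fingers move at their own pace and stop on an object; FORCE is the grip in N (left out, the last holds). Time passes only in rows, so rows that do not move let the fingers close. It gives the time, the measured TCP pose, the force and the opening at its end, in the units of the state.
- r.observe(): the state, without advancing time (a new reading comes with each control period).
- optics.snapshot(name): name is "scene" or "top" or "wrist"; returns a dict with "color" (400x640x3 uint8, red, green, blue), "range_z" (400x640 float32, m along the optical axis (not along the pixel's ray), 0 where there is no reading), "vertical_fov" (degrees; the focal length in pixels is half the picture's height over the tangent of half this angle, whatever the lens; pixels are square), "cx", "cy" (the principal point, pixels), "origin" and "orientation" of the camera in the world. Camera axes: x right, y down, z forward; pixel columns grow to the right and rows downward; lengths in m; the calibration is good to about 2 mm. The wrist camera is an equidistant fisheye: a pixel r from the principal point sees the ray r / f radians off the axis. A picture is of the moment at which its call begins.
- r.hand_in(): hands the job in, once; it reports no verdict.
The state is a dict: "t": time; "q": joint angles; "dq": joint speeds; "joint_torque": joint torques, N m; "tool_pos": TCP position; "tool_rot": TCP orientation; "force": force on the tool from outside, world axes, zero at the start; "torque": the same for the moment, N m; "opening": opening from 0.0 (shut) to 1.0 (fully open).
Only numpy, scipy, OpenCV 4.12 (cv2) and the standard library are available. Lean on these libraries where they do the work, as an engineer would, in place of code of your own. Each camera call takes 0.05 s, during which the arm holds its last target. There are 200 camera calls.

TASK

The next circuit board is too long for the board holder on the bench, so its jaw must be opened. Roll a fingertip along the knurled rim of the thumbscrew, never gripping it, to turn it anticlockwise (seen from above) by at least two and at most three full turns; only then push the sliding jaw with a finger, gently, away from the fixed jaw and right up to the red end stop. Leave the board, solder reel, screwdriver and meter where they lie.

Things in the scene. Friction and masses are not known exactly. Their poses are not given: they have to be found in the camera images.
- fixture: board holder, fixed to the bench: aluminium rail 44 mm wide (its x), 320 long (its y), top 26 above the bench, on two steel feet 130 (x) by 30 by 8 high at y = -130 and +130. Origin: on the bench under the middle of the rail. +y points from the fixed jaw to the red end stop: the way the sliding jaw opens
- fixed_jaw (a point): middle of the top edge of the fixed jaw's bar, on the face towards the sliding jaw; dark steel, 120 mm along the fixture's x, 12 thick, top 48 above the bench, with a board ledge at its foot 4 deep and 10 high towards the sliding jaw. It is bolted to the rail at the -y end
- end_stop (a point): middle of the top edge of the red end stop, on the face that the sliding jaw's blue carriage meets. The stop is 44 mm (fixture's x) by 16 (y), top 48 above the bench, bolt head to 51.5
- screw_head (a point): middle (on the axis, half-way up) of the thumbscrew's head: a knurled aluminium disc 40 mm in diameter, 16 high, axis vertical, orange paint mark on top. It sits on the sliding jaw's blue carriage. When tight its underside is 58 and its top 74 above the bench; it rises 1.5 a turn. All else of the holder is below 52, so a fingertip can go all the way round the rim
- thumbscrew (a joint): angle of the thumbscrew, rad: 0 = tight (at the start), grows anticlockwise seen from above; 2 turns = 12.57, 3 turns = 18.85; the thread ends at 25.1. A steady drag of 0.04 N m; it stays where it is left. Its shoe clamps the jaw to the rail until just under 2 turns
- jaw_bar (a point): middle of the top edge of the sliding jaw's bar, on the face towards the fixed jaw, 48 mm above the bench and 40 from the screw's axis. Bar: dark steel, 120 along the fixture's x, 12 thick, 22 high, with a ledge at its foot 4 deep and 10 high towards the fixed jaw. Behind it the blue carriage, 60 (x) by 56 (y), centred under the screw, top 42.5 above the bench
- jaw (a joint): travel of the sliding jaw along the fixture's +y, m: starts between 0 and 0.045; 0.100 = carriage against the red end stop. The gap between the two bars is 0.094 + travel, between their ledges 0.086 + travel. With the screw loose it slides against about 7 N of drag and stays where it is left
- next_board: bystander: loose green circuit board, 100 by 185 mm, 4 thick, with parts up to 18 high, lying flat on the +x side of the fixture. Origin: middle of its underside
- solder_reel: bystander: solder reel standing on its flange on the fixture's -x side, 52 mm in diameter, 36 high. Origin: middle of its underside
- screwdriver: bystander: screwdriver 190 mm long with an orange handle, lying along its own x on the fixture's -x side, about 30 high. Origin: on the bench under its middle
- multimeter: bystander: orange and black multimeter, 150 (its x) by 80 by 45 mm high, lying on its back. Origin: middle of its underside

How it is judged:
On the way, in this order (a step that is already met when the one before it is completed fails the run):
1. the thumbscrew is loosened by two full turns (value of joint thumbscrew above 12.3 rad), for 0.1 s.
2. the jaw is pushed up to the red end stop (value of joint jaw above 0.096 m), for 0.2 s.
At the end, for the whole second after the job is handed in: the thumbscrew stands two to three turns loose (12.3 to 19.1 rad), the sliding jaw is within 4 mm of the end stop, both at rest (value of joint thumbscrew between 12.3 and 19.1 rad and value of joint jaw above 0.096 m and velocity of joint jaw below 0.01 m/s and velocity of joint thumbscrew below 0.1 rad/s); the robot touches nothing.
It fails at once if the thumbscrew is gripped or rammed (over 32 N) (contact force between the fingers and thumbscrew above 32 N).
It fails at once if the jaw is gripped or rammed (over 45 N) (contact force between the fingers and jaw above 45 N).
It fails at once if the jaw is forced along by more than 15 mm while the screw is less than two turns loose (value of joint thumbscrew below 12 rad and distance of jaw_bar from where it was at the start of the episode above 0.015 m).
It fails at once if the board, solder reel, screwdriver or meter is shifted or lifted by more than 15 mm (distance of any of next_board, solder_reel, screwdriver, multimeter from where it was at the start of the episode above 0.015 m).
It also fails if it takes over 72 s, if anything falls off the work surface, if the arm or the gripper's body presses on something with over 40 N, if the wrist force passes 120 N, or if a joint passes its speed limit or range.

## Working session

There is one attempt and no reset: what is moved stays moved. The work goes in short steps, Python scripts to look and compute and a shell command to move; the robot and the scene stay as the last step left them, time stands still between calls to the robot, and variables do not carry over. Pictures are saved under pics/ and viewed, about 8 in all and at most 12, crops included, and the job is handed in when it is done.

```bash
ls; mkdir -p pics; cat > h.py <<'E'
import numpy as np, cv2
from plant import r, optics
from scipy.spatial.transform import Rotation as R
def rot(o):
    o=np.array(o,float)
    return o if o.shape==(3,3) else R.from_rotvec(o).as_matrix()
def cloud(s):
    d=s["range_z"];h,w=d.shape
    f=h/2/np.tan(np.radians(s["vertical_fov"])/2)
    u,v=np.meshgrid(np.arange(w),np.arange(h))
    P=np.stack([(u-s["cx"])/f*d,(v-s["cy"])/f*d,d],-1)
    return P@rot(s["orientation"]).T+np.array(s["origin"])
E
python3 - <<'E'
from h import *
s=optics.snapshot("top"); cv2.imwrite("pics/top0.png",s["color"][:,:,::-1])
np.savez("top0.npz",**s)
print({k:v for k,v in s.items() if k not in("color","range_z")})
s=optics.snapshot("scene"); cv2.imwrite("pics/scene0.png",s["color"][:,:,::-1])
np.savez("scene0.npz",**s)
print({k:v for k,v in s.items() if k not in("color","range_z")})
print(r.observe())
E
```

```text
pics
{'vertical_fov': 49.52808853735766, 'cx': 312.8514786049704, 'cy': 203.79388883925282, 'origin': array([0.393069  , 0.0285127 , 1.04072758]), 'orientation': array([-2.21424702,  2.00233166, -0.20947174])}
{'vertical_fov': 57.902036322696794, 'cx': 318.8870736600164, 'cy': 198.2398227010304, 'origin': array([1.02194188, 0.19028856, 0.57033241]), 'orientation': array([-1.49173199, -2.11016904,  0.85443589])}
{'t': 0.1, 'q': array([ 1.22809041,  0.32173478, -0.07011472,  1.4515455 ,  0.02260896,
        1.37080684, -0.05691017]), 'dq': array([-0.00019577, -0.00297207,  0.00039361, -0.00291945, -0.00237991,
       -0.00127529, -0.0015984 ]), 'joint_torque': array([-3.13615074e-04, -4.92572916e+01, -4.05928642e-01, -3.13399386e+01,
       -6.40863832e-02,  3.95029667e-02,  8.27319218e-05]), 'tool_pos': array([ 0.22684708, -0.60864785,  0.24658401]), 'tool_rot': array([-3.09008245e+00, -5.57280127e-01,  6.18374126e-04]), 'force': array([-0.02218646, -1.05356161,  0.12542864]), 'torque': array([ 0.03426376,  0.03993466, -0.02786518]), 'opening': 1.0034861055395148}
```

View pics/top0.png

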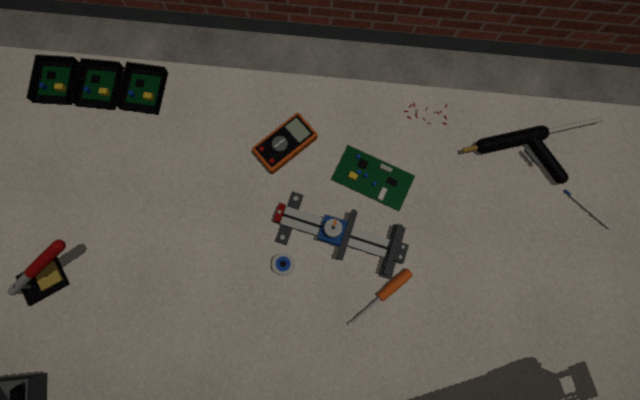

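View pics/scene0.png

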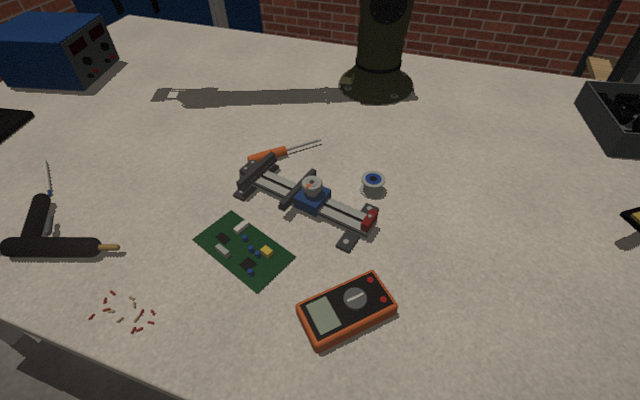

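The top view shows the screw head at about (333,229), the red stop at (280,213), the fixed jaw at about (393,250), the reel at (283,264) and the board at (373,178). The scene view agrees with this.

```bash
python3 - <<'E'
from h import *
for n,(u0,u1,v0,v1),(ru0,ru1,rv0,rv1),jb in (("top0",(315,352,212,247),(265,292,198,228),None),("scene0",(290,335,165,205),(350,385,195,235),None)):
    s=dict(np.load(n+".npz")); P=cloud(s); c=cv2.cvtColor(s["color"],cv2.COLOR_RGB2HSV)
    m=np.zeros(P.shape[:2],bool); m[v0:v1,u0:u1]=1
    m&=(P[...,2]>.069)&(P[...,2]<.08)
    q=P[m]; (cx,cy),rad=cv2.minEnclosingCircle(q[:,:2].astype(np.float32))
    print(n,"screw",m.sum(),q.mean(0),np.median(q[:,2]),(cx,cy),rad)
    m=np.zeros(P.shape[:2],bool); m[rv0:rv1,ru0:ru1]=1
    m&=((c[...,0]<8)|(c[...,0]>172))&(c[...,1]>150)&(P[...,2]>.044)
    q=P[m]; print("stop top",m.sum(),q.mean(0),q.min(0),q.max(0),cv2.minAreaRect(q[:,:2].astype(np.float32)))
    # dark bars: height 44..50
    hh=(P[...,2]>.043)&(P[...,2]<.053)&(c[...,2]<110)&(c[...,1]<90)
    k,l,st,ce=cv2.connectedComponentsWithStats(hh.astype(np.uint8))
    for i in range(1,k):
        if st[i,4]>60:
            q=P[l==i]; print("bar",st[i],q.mean(0),cv2.minAreaRect(q[:,:2].astype(np.float32)))
s=dict(np.load("top0.npz"));P=cloud(s)
for nm,u,v in (("reel",283,264),("meter",285,142),("board",373,178),("drv handle",395,285),("drvtip",350,322),("bench",220,250)): print(nm,P[v,u])
E
```

```text
top0 screw 253 [ 0.54371155 -0.00413332  0.07481655] 0.07490838707446013 (0.5443207621574402, -0.0043632942251861095) 0.020743511617183685
stop top 94 [0.56996331 0.12207476 0.04824922] [0.54967211 0.11186036 0.04433347] [0.59115629 0.13220938 0.05146549] ((0.5712012648582458, 0.12222294509410858), (0.014482783153653145, 0.04204452782869339), 78.04618072509766)
bar [272 136  15  15 134] [0.74003384 0.14191229 0.04532195] ((0.7401324510574341, 0.14136946201324463), (0.03459919989109039, 0.035321883857250214), 44.293128967285156)
bar [336 209  20  50 254] [ 0.53585751 -0.03742547  0.04868646] ((0.5371534824371338, -0.037492550909519196), (0.011886293068528175, 0.119814932346344), 77.57537841796875)
bar [383 224  19  51 278] [ 0.51200226 -0.14606365  0.0485045 ] ((0.512913703918457, -0.14796799421310425), (0.015295453369617462, 0.11993628740310669), 77.72996520996094)
bar [ 31 377   6  23  64] [0.13490956 0.60159111 0.04814267] ((0.1362595558166504, 0.6011936664581299), (0.04512981325387955, 0.0056052240543067455), 12.172295570373535)
scene0 screw 258 [ 0.54613831 -0.00422475  0.0738284
[... 1069 characters left out ...]
2693464756012, -0.14686191082000732), (0.013639761134982109, 0.12036570906639099), 76.90717315673828)
bar [279 169  37  37 238] [ 0.54681218 -0.03988807  0.04745909] ((0.5373637676239014, -0.03817246854305267), (0.01377429161220789, 0.1188730001449585), 76.7300796508789)
bar [343 288  24  21 258] [0.74105017 0.14146838 0.04407371] ((0.7403988838195801, 0.14179538190364838), (0.03503413125872612, 0.03649833798408508), 17.401573181152344)
reel [0.45288334 0.09961404 0.03805504]
meter [0.74360348 0.12758042 0.0452897 ]
board [ 0.68727508 -0.09551184  0.00319283]
drv handle [ 0.43171265 -0.1614522   0.02633692]
drvtip [ 0.33878914 -0.06610257  0.01606307]
bench [0.47304048 0.25602826 0.00120164]
```

Two views agree on the following:
- The screw axis is at (0.544, -0.0045), top at 0.0745 m.
- The fixture +y axis is about 12.2° from world +y, towards +x.
- Jaw travel is about 7 mm.

The plan is to shut the gripper, align the tool with the fixture, and roll the closed fingertip around the rim.

```bash

python3 -m handwheel '[[0.44,-0.35,0,0],[0.44,-0.35,0,0],[0.44,-0.35,0,0],[0.44,-0.35,0,0],[0.44,-0.35,0,0],[0.44,-0.35,0,0],[0.44,-0.35,0,0],[0.44,-0.35,0,0]]' 0 10
python3 -m handwheel '[[0.44,-0.35,0,0],[0.44,-0.35,0,0],[0.44,-0.35,0,0],[0.44,-0.35,0,0],[0.44,-0.35,0,0],[0.44,-0.35,0,0],[0.44,-0.35,0,0],[0.44,-0.35,0,0]]'
python3 -m handwheel '[[0.44,-0.35,0,0],[0.44,-0.35,0,0],[0.44,-0.35,0,0],[0.44,-0.35,0,0],[0.44,-0.35,0,0],[0.44,-0.35,0,0],[0.44,-0.35,0,0],[0.44,-0.35,0,0]]'
python3 -m handwheel '[[0,0,0,0.82],[0,0,0,0.82],[0,0,0,0.82],[0,0,0,0.82],[0,0,0,0.82],[0,0,0,0.82],[0,0,0,0.8],[0,0,0,0.8]]'
cat >> h.py <<'E'
C=np.array([.544,-.0045]); A=np.radians(12.2)
FX=np.array([np.cos(A),-np.sin(A)]); FY=np.array([np.sin(A),np.cos(A)])
def st():
    o=r.observe(); T=rot(o["tool_rot"]); d=o["tool_pos"][:2]-C; F=o["force"]
    print("t %.2f fix xy mm %.1f %.1f z %.1f | F fx %.1f fy %.1f fz %.1f | Tz %.2f yaw err deg %.1f tilt %.2f open %.2f q7 %.2f"%(o["t"],d@FX*1e3,d@FY*1e3,o["tool_pos"][2]*1e3,F[:2]@FX,F[:2]@FY,F[2],o["torque"][2],np.degrees(np.arctan2(T[1,0],T[0,0]))+12.2,np.degrees(np.arccos(-T[2,2])),o["opening"],o["q"][6]))
E
python3 - <<'E'
from h import *
st()
s=optics.snapshot("wrist"); cv2.imwrite("pics/w1.png",s["color"][:,:,::-1]); np.savez("w1.npz",**s)
print({k:v for k,v in s.items() if k not in("color","range_z")})
E
```

```text
t: 0.9
tool_pos: [0.3433, -0.4151, 0.2471]
tool_rot: [-3.091, -0.557, 0.001]
force: [-0.4, -0.4, -1.1]
opening: 0.353
t: 1.7
tool_pos: [0.4592, -0.2226, 0.2472]
tool_rot: [-3.092, -0.557, 0.001]
force: [0.7, 0.5, -0.4]
opening: 0.006
t: 2.5
tool_pos: [0.5753, -0.0302, 0.2471]
tool_rot: [-3.092, -0.557, 0.001]
force: [-0.0, -0.6, 0.3]
opening: 0.003
t: 3.3
tool_pos: [0.5747, -0.0312, 0.247]
tool_rot: [3.123, -0.337, -0.002]
force: [-0.0, -0.6, 0.6]
opening: 0.008
t 3.30 fix xy mm 35.7 -19.6 z 247.0 | F fx 0.1 fy -0.6 fz 0.6 | Tz -0.03 yaw err deg -0.1 tilt 0.06 open 0.01 q7 -1.86
{'vertical_fov': 65.70646984690485, 'cx': 320.00370669263623, 'cy': 199.59452549156893, 'origin': array([ 0.64672032, -0.04666283,  0.38399858]), 'orientation': array([ 1.85284618, -2.30072086, -0.31617651])}
```

View pics/w1.png

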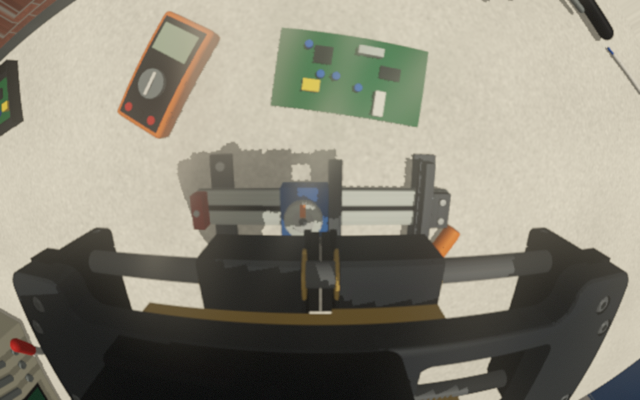

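Wrist view: the shut fingers are at about (320,270), the screw head is at (303,212) partly hidden by them, and its orange mark is visible. Descending beside the rim on the +x side.

```bash

python3 -m handwheel '[[0.06,0,0.41,0],[0.06,0,0.41,0],[0,0,0.41,0],[0,0,0.41,0],[0,0,0.41,0],[0,0,0.41,0],[0,0,0.41,0],[0,0,0.41,0]]' >/dev/null
python3 -c "from h import *;st()"
python3 -m handwheel '[[-0.06,-0.07,0,0],[-0.06,0,0,0],[-0.06,0,0,0],[0,0,0,0]]' >/dev/null
python3 - <<'E'
from h import *
st()
for n,c in (("scene",(200,120,220,140)),):
    s=optics.snapshot(n); x,y,w,h=c
    cv2.imwrite("pics/s2.png",cv2.resize(s["color"][y:y+h,x:x+w,::-1],None,fx=3.5,fy=3.5,interpolation=cv2.INTER_CUBIC))
E
```

```text
t 4.15 fix xy mm 41.7 -19.6 z 82.4 | F fx 0.3 fy -0.3 fz 0.0 | Tz 0.00 yaw err deg 0.1 tilt 0.03 open 0.00 q7 -1.92
t 4.55 fix xy mm 33.3 -15.8 z 84.8 | F fx 0.2 fy -0.2 fz -0.0 | Tz 0.00 yaw err deg 0.1 tilt 0.11 open 0.01 q7 -1.93
```

View pics/s2.png

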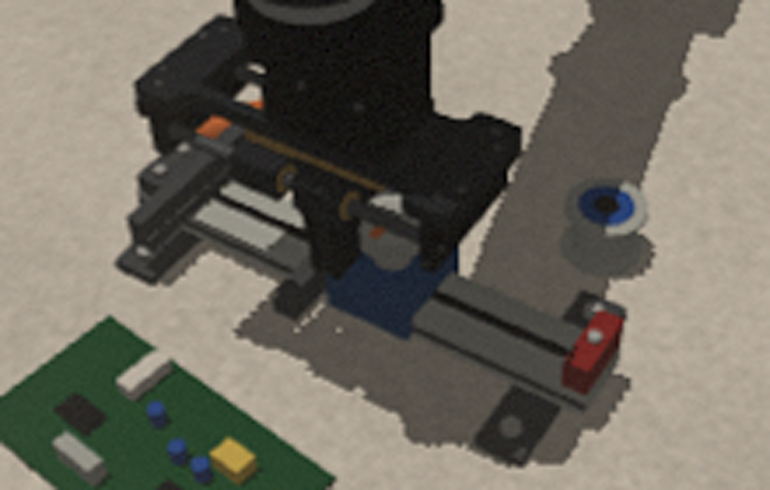

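The scene crop shows the fingertips at about (340,250) in the crop, right next to the head and at rim height. Feeling for contact.

```bash

python3 -m handwheel '[[-0.03,0,0.02,0],[-0.02,0,0.01,0],[0,0,0,0]]' >/dev/null; python3 -c "from h import *;st()"
python3 -m handwheel '[[-0.03,0,0,0],[0,0,0,0]]' >/dev/null; python3 -c "from h import *;st()"
python3 -m handwheel '[[-0.03,0,0,0],[0,0,0,0]]' >/dev/null; python3 -c "from h import *;st()"
```

```text
t 4.90 fix xy mm 30.3 -16.1 z 82.0 | F fx -0.5 fy 0.1 fz 0.1 | Tz 0.01 yaw err deg 0.0 tilt 0.01 open 0.00 q7 -1.93
t 5.10 fix xy mm 28.9 -16.0 z 82.0 | F fx 0.5 fy -0.1 fz -0.3 | Tz -0.03 yaw err deg 0.0 tilt 0.01 open 0.00 q7 -1.93
t 5.30 fix xy mm 28.4 -16.0 z 82.3 | F fx 3.0 fy -0.4 fz -2.3 | Tz -0.04 yaw err deg 0.0 tilt 0.12 open 0.00 q7 -1.93
```

Contact comes at about x = 28.7 mm and the arm is soft, around 3 N/mm. Pressing a little more and rolling +y.

```bash

python3 -m handwheel '[[-0.03,-0.04,0,0],[-0.01,-0.06,0,0],[0,-0.06,0,0]]' >/dev/null; python3 -c "from h import *;st()"
python3 -m handwheel '[[0,-0.08,0,0],[0,-0.08,0,0],[0,-0.08,0,0]]' >/dev/null
python3 - <<'E'
from h import *
st()
s=optics.snapshot("scene");a=s["color"][160:210,285:340,::-1]
b=dict(np.load("scene0.npz"))["color"][160:210,285:340,::-1]
w=optics.snapshot("wrist")["color"][150:290,220:400,::-1]
i=np.hstack([cv2.resize(x,(385,350),interpolation=cv2.INTER_CUBIC) for x in(b,a)])
cv2.imwrite("pics/s3.png",i)
cv2.imwrite("pics/w3.png",w)
E
```

```text
t 5.60 fix xy mm 28.9 -9.4 z 82.7 | F fx 10.8 fy -0.9 fz -6.4 | Tz -0.04 yaw err deg -0.0 tilt 0.42 open 0.01 q7 -1.95
t 5.90 fix xy mm 28.8 3.0 z 82.9 | F fx 9.7 fy -1.7 fz -4.9 | Tz 0.09 yaw err deg 0.0 tilt 0.40 open 0.01 q7 -1.97
```

View pics/s3.png

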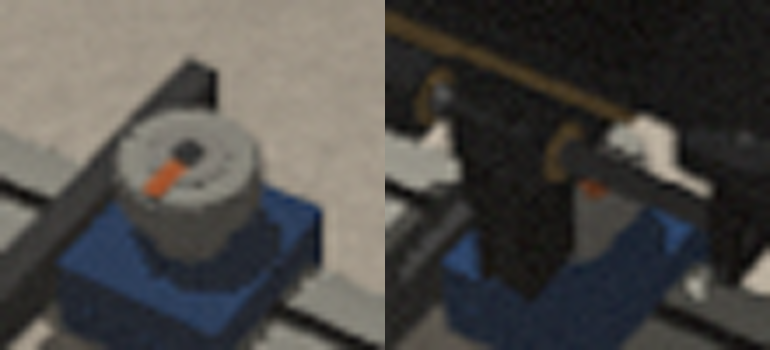

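The mark has moved anticlockwise by about 1 rad. The tangential drag is 1.7 N, close to 0.04/0.02 = 2 N, so the finger is rolling without slip. I'll use repeated strokes on this face, retracting, returning and pressing again each time.

```bash

python3 -m handwheel '[[0,-0.1,0,0],[0,-0.1,0,0]]' >/dev/null; python3 -c "from h import *;st()"
python3 -m handwheel '[[0.12,0,0,0],[0,0.26,0,0],[0,0.26,0,0],[-0.06,0,0,0],[-0.06,-0.04,0,0]]' >/dev/null; python3 -c "from h import *;st()"
python3 -m handwheel '[[0,-0.16,0,0],[0,-0.16,0,0],[0,-0.16,0,0]]' >/dev/null; python3 -c "from h import *;st()"
```

```text
t 6.20 fix xy mm 28.3 13.6 z 82.8 | F fx 5.8 fy 0.5 fz -2.0 | Tz 0.05 yaw err deg -0.0 tilt 0.33 open 0.00 q7 -1.99
t 6.70 fix xy mm 28.0 -13.1 z 82.3 | F fx 12.1 fy -3.4 fz -8.4 | Tz -0.04 yaw err deg -0.1 tilt 0.36 open 0.00 q7 -1.94
t 7.00 fix xy mm 28.4 13.1 z 82.8 | F fx 5.5 fy -0.3 fz -2.6 | Tz 0.01 yaw err deg -0.1 tilt 0.39 open 0.01 q7 -1.99
```

```bash
cat >> h.py <<'E'
def mark():
    out=[]
    for n in("scene","wrist"):
        s=optics.snapshot(n); h,w=s["range_z"].shape
        f=h/2/np.tan(np.radians(s["vertical_fov"])/2); Rm=rot(s["orientation"]); o=np.array(s["origin"])
        u,v=np.meshgrid(np.arange(w)-s["cx"],np.arange(h)-s["cy"])
        if n=="wrist":
            rr=np.hypot(u,v)+1e-9; th=rr/f
            D=np.stack([np.sin(th)*u/rr,np.sin(th)*v/rr,np.cos(th)],-1)
        else: D=np.stack([u/f,v/f,np.ones_like(u)],-1)
        D=D@Rm.T; P=o+D*((.076-o[2])/D[...,2])[...,None]
        c=cv2.cvtColor(s["color"],cv2.COLOR_RGB2HSV)
        d=(P[...,:2]-C); m=(np.hypot(d[...,0],d[...,1])<.023)&(c[...,0]<14)&(c[...,1]>110)&(c[...,2]>60)&(D[...,2]<0)
        if m.sum()>2:
            q=d[m].mean(0); out.append("%s n%d ang %.2f r %.1f"%(n,m.sum(),np.arctan2(q@FY,q@FX),np.hypot(*q)*1e3))
        else: out.append(n+" none")
    print("  mark",out)
E
python3 - <<'E'
from h import *
s0=dict(np.load("scene0.npz")); w0=dict(np.load("w1.npz"))
real=optics.snapshot
optics.snapshot=lambda n:{"scene":s0,"wrist":w0}[n]
mark(); optics.snapshot=real; mark()
E
python3 -m handwheel '[[0.12,0,0,0],[0,0.26,0,0],[0,0.26,0,0],[-0.06,0,0,0],[-0.06,-0.04,0,0],[-0.01,-0.16,0,0],[0,-0.16,0,0],[0,-0.16,0,0]]' >/dev/null; python3 -c "from h import *;st();mark()"
python3 -m handwheel '[[0.12,0,0,0],[0,0.26,0,0],[0,0.26,0,0],[-0.06,0,0,0],[-0.06,-0.04,0,0],[0,-0.16,0,0],[0,-0.16,0,0],[0,-0.16,0,0]]' >/dev/null; python3 -c "from h import *;st();mark()"
```

```text
mark ['scene n14 ang -0.01 r 11.8', 'wrist n34 ang -0.08 r 10.7']
  mark ['scene none', 'wrist none']
t 7.90 fix xy mm 28.4 12.9 z 82.8 | F fx 5.5 fy -0.2 fz -3.6 | Tz 0.04 yaw err deg -0.1 tilt 0.45 open 0.00 q7 -1.99
  mark ['scene none', 'wrist none']
t 8.80 fix xy mm 28.5 12.4 z 82.8 | F fx 7.3 fy -0.5 fz -2.8 | Tz 0.04 yaw err deg -0.1 tilt 0.45 open 0.00 q7 -1.99
  mark ['scene none', 'wrist none']
```

```bash
sed -i 's/("scene","wrist"):/("scene","wrist","top"):/' h.py
python3 -m handwheel '[[0.3,0.26,0,0],[0.6,0,-0.6,0],[0.6,0,-0.6,0],[0,0,0,0]]' >/dev/null; python3 - <<'E'
from h import *
st();mark()
a=optics.snapshot("scene")["color"][160:210,285:340,::-1]; b=optics.snapshot("wrist")["color"][120:320,200:420,::-1]
cv2.imwrite("pics/s4.png",np.hstack([cv2.resize(x,(385,350),interpolation=cv2.INTER_CUBIC) for x in(a,b)]))
E
```

```text
t 9.30 fix xy mm 106.0 -0.8 z 146.5 | F fx 1.3 fy 0.2 fz 0.5 | Tz -0.01 yaw err deg -0.2 tilt 0.53 open 0.01 q7 -1.94
  mark ['scene none', 'wrist none', 'top n14 ang 0.28 r 12.3']
```

View pics/s4.png

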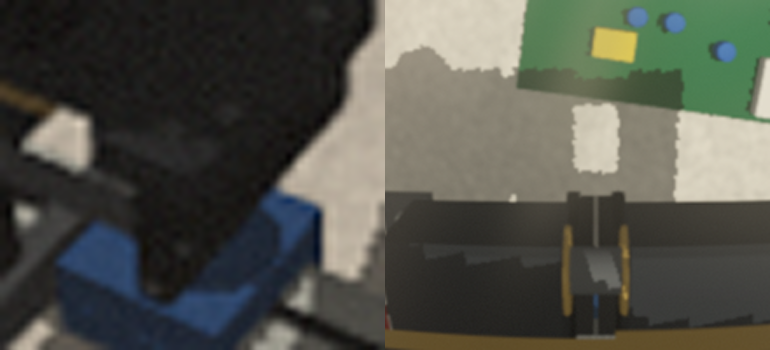

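The top view gives the mark at 0.28 rad modulo a turn, and I expected about 5.3, so the count is ambiguous. I'll work on the -x side instead, where the wrist camera can see the mark throughout.

```bash

python3 -m handwheel '[[-0.5,-0.1,0,0],[-0.5,-0.1,0,0],[-0.5,-0.08,0,0],[-0.5,0,0,0],[-0.5,0,0,0],[-0.5,0,0,0],[0,0,0,0]]' >/dev/null; python3 -c "from h import *;st();mark()"
python3 -m handwheel '[[0,0,0.4,0],[0,0,0.4,0],[0,0,0.46,0],[0,0,0,0]]' >/dev/null; python3 -c "
from h import *;st();mark()
b=optics.snapshot('wrist')['color'][100:330,180:480,::-1]
cv2.imwrite('pics/w5.png',cv2.resize(b,None,fx=2.5,fy=2.5,interpolation=cv2.INTER_CUBIC))"
```

```text
t 10.25 fix xy mm -54.3 14.6 z 140.7 | F fx -0.4 fy -0.2 fz 0.3 | Tz -0.02 yaw err deg 0.1 tilt 0.28 open 0.01 q7 -1.93
  mark ['scene n15 ang 0.24 r 10.5', 'wrist n111 ang 0.26 r 9.5', 'top none']
t 10.80 fix xy mm -51.9 14.2 z 76.0 | F fx -0.9 fy 0.2 fz -0.9 | Tz -0.05 yaw err deg 0.0 tilt 0.36 open 0.00 q7 -1.98
  mark ['scene n16 ang 0.22 r 10.2', 'wrist n239 ang 0.29 r 12.6', 'top none']
```

View pics/w5.png

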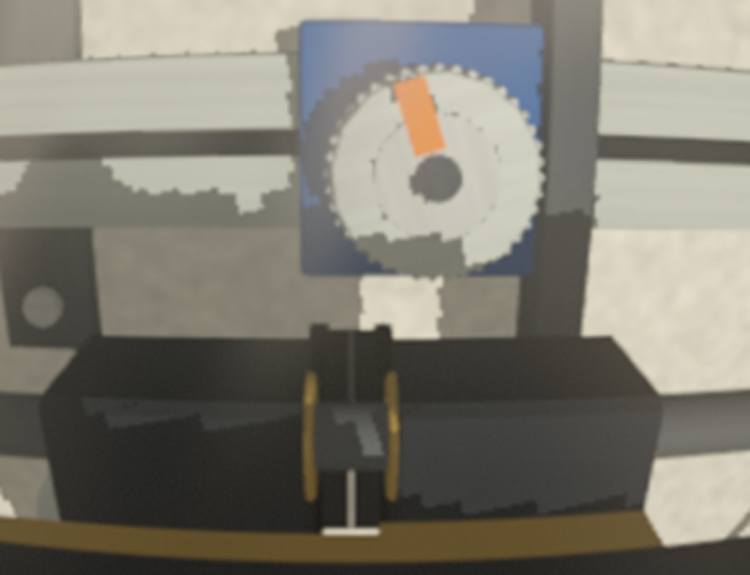

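The wrist view clearly shows the head and mark at about (420,115) in the crop, with the finger clear of the head. I'll measure the head's height over the carriage (31.5 mm when tight, +1.5 mm per turn) to settle the turn count, then approach.

```bash
cat >> h.py <<'E'
def height():
    s=optics.snapshot("wrist"); h,w=s["range_z"].shape
    f=h/2/np.tan(np.radians(s["vertical_fov"])/2); o=np.array(s["origin"])
    u,v=np.meshgrid(np.arange(w)-s["cx"],np.arange(h)-s["cy"]); rr=np.hypot(u,v)+1e-9; th=rr/f
    D=np.stack([np.sin(th)*u/rr,np.sin(th)*v/rr,np.cos(th)],-1)
    P=o+(D/D[...,2:]*s["range_z"][...,None])@rot(s["orientation"]).T
    d=P[...,:2]-C; x=d@FX; y=d@FY; z=P[...,2]; c=cv2.cvtColor(s["color"],cv2.COLOR_RGB2HSV)
    head=(np.hypot(x,y)<.024)&(z>.066)&(z<.09)&(s["range_z"]>0)
    blue=(abs(x)<.033)&(abs(y)<.04)&(abs(z-.0425)<.006)&(c[...,0]>100)&(c[...,0]<130)&(c[...,1]>100)
    print("  head %.2f n%d xy %s carriage %.2f n%d diff %.2f"%(np.median(z[head])*1e3,head.sum(),np.round([np.median(x[head])*1e3,np.median(y[head])*1e3],1),np.median(z[blue])*1e3,blue.sum(),(np.median(z[head])-np.median(z[blue]))*1e3))
E
python3 -m handwheel '[[0.1,0,-0.08,0],[0.14,0,-0.08,0],[0.14,0,0,0],[0,0,0,0]]' >/dev/null; python3 -c "from h import *;st();mark();height();height()"
```

```text
t 11.40 fix xy mm -30.6 15.6 z 87.6 | F fx -1.7 fy 0.4 fz 1.4 | Tz 0.01 yaw err deg 0.0 tilt 0.05 open 0.01 q7 -1.98
  mark ['scene n16 ang 0.22 r 10.2', 'wrist n100 ang 0.26 r 8.7', 'top none']
  head 75.82 n4947 xy [0.9 0.6] carriage 42.43 n738 diff 33.39
  head 75.82 n4961 xy [0.9 0.7] carriage 42.40 n745 diff 33.43
```

Height over the carriage is +1.9 mm, which means one turn and not zero, so the angle is 6.28 + 0.27 ≈ 6.55 rad. Continuing with strokes on the -x side and tracking the mark after each one.

```bash

python3 -m handwheel '[[0.03,0.02,0.05,0],[0.03,0.02,0,0],[0.02,0.02,0,0]]' >/dev/null; python3 -c "from h import *;st()"
python3 -m handwheel '[[0,0.12,0,0],[0,0.12,0,0],[0,0.12,0,0],[0,0.12,0,0]]' >/dev/null; python3 -c "from h import *;st();mark()"
python3 -m handwheel '[[-0.12,0,0,0],[0,-0.26,0,0],[0,-0.26,0,0],[0.06,0,0,0],[0.06,0.04,0,0]]' >/dev/null; python3 -c "from h import *;st();mark()"
```

```text
t 11.95 fix xy mm -30.1 14.2 z 84.0 | F fx -9.8 fy 5.7 fz 7.9 | Tz -0.05 yaw err deg 0.1 tilt 0.38 open 0.01 q7 -1.98
t 12.35 fix xy mm -31.4 -10.9 z 83.6 | F fx -11.0 fy 1.2 fz 7.2 | Tz 0.08 yaw err deg 0.2 tilt 0.53 open 0.01 q7 -1.92
  mark ['scene n16 ang 1.77 r 11.0', 'wrist n293 ang 1.79 r 12.1', 'top none']
t 13.00 fix xy mm -29.1 15.8 z 84.7 | F fx -11.7 fy 9.4 fz 12.2 | Tz 0.02 yaw err deg 0.2 tilt 0.33 open 0.01 q7 -1.98
  mark ['scene n16 ang 1.95 r 11.6', 'wrist n307 ang 1.86 r 11.6', 'top none']
```

```bash

python3 -m handwheel '[[0,0.14,0,0],[0,0.14,0,0],[0,0.14,0,0],[0,0.1,0,0]]' >/dev/null; python3 -c "from h import *;st();mark()"
python3 -m handwheel '[[-0.12,0,0,0],[0,-0.26,0,0],[0,-0.24,0,0],[0.06,0,0,0],[0.05,0.04,0,0]]' >/dev/null; python3 -c "from h import *;st()"
python3 -m handwheel '[[0,0.14,0,0],[0,0.14,0,0],[0,0.14,0,0],[0,0.04,0,0]]' >/dev/null; python3 -c "from h import *;st();mark();height()"
```

```text
t 13.55 fix xy mm -31.1 -13.1 z 83.7 | F fx -9.9 fy 0.6 fz 6.4 | Tz 0.12 yaw err deg 0.1 tilt 0.54 open 0.01 q7 -1.92
  mark ['scene n16 ang -2.97 r 14.0', 'wrist n183 ang -2.95 r 11.5', 'top none']
t 14.20 fix xy mm -30.2 13.1 z 84.7 | F fx -13.6 fy 7.4 fz 10.9 | Tz -0.09 yaw err deg 0.2 tilt 0.39 open 0.01 q7 -1.97
t 14.60 fix xy mm -31.0 -13.6 z 83.8 | F fx -8.7 fy 0.2 fz 6.2 | Tz 0.10 yaw err deg 0.1 tilt 0.47 open 0.00 q7 -1.92
  mark ['scene n14 ang -1.74 r 14.1', 'wrist n288 ang -1.65 r 13.3', 'top none']
  head 76.90 n5207 xy [ 1.4 -1.9] carriage 42.51 n485 diff 34.39
```

The total is now about 10.9 rad, and the heights agree. Three more strokes.

```bash

python3 -m handwheel '[[-0.12,0,0,0],[0,-0.26,0,0],[0,-0.24,0,0],[0.06,0,0,0],[0.05,0.04,0,0],[0,0.14,0,0],[0,0.14,0,0],[0,0.18,0,0]]' >/dev/null; python3 -c "from h import *;st();mark()"
python3 -m handwheel '[[-0.12,0,0,0],[0,-0.26,0,0],[0,-0.24,0,0],[0.06,0,0,0],[0.05,0.04,0,0],[0,0.14,0,0],[0,0.14,0,0],[0,0.18,0,0]]' >/dev/null; python3 -c "from h import *;st();mark();height()"
```

```text
t 15.60 fix xy mm -31.5 -11.8 z 83.9 | F fx -8.3 fy 2.6 fz 4.9 | Tz 0.08 yaw err deg 0.2 tilt 0.46 open 0.01 q7 -1.92
  mark ['scene n17 ang -0.48 r 9.3', 'wrist n313 ang -0.10 r 10.8', 'top none']
t 16.55 fix xy mm -31.6 -12.1 z 83.9 | F fx -6.9 fy 2.2 fz 4.1 | Tz 0.11 yaw err deg 0.2 tilt 0.40 open 0.01 q7 -1.92
  mark ['scene n13 ang 1.50 r 9.3', 'wrist n306 ang 1.54 r 11.8', 'top none']
  head 77.59 n5212 xy [ 1.6 -2. ] carriage 42.39 n394 diff 35.20
```

Screw at 14.1 rad (2.25 turns) by the mark, and the height rise of 3.4 mm after bias agrees. Now going into the gap between the bars.

```bash

python3 -m handwheel '[[-0.25,0,0,0],[0,0,-0.6,0],[0,0,-0.6,0],[0.2,0.26,0,0],[0.3,0.4,0,0],[0.38,0.4,0,0],[0,0,0,0]]' >/dev/null; python3 -c "from h import *;st();mark()"
python3 -m handwheel '[[0,0,0.4,0],[0,0,0.4,0],[0,0,0.3,0],[0,0,0.15,0],[0,0,0.05,0],[0,0,0,0]]' >/dev/null; python3 -c "
from h import *;st();height()
b=optics.snapshot('wrist')['color'][100:330,180:480,::-1]
cv2.imwrite('pics/w6.png',cv2.resize(b,None,fx=2.5,fy=2.5,interpolation=cv2.INTER_CUBIC))"
```

```text
t 17.45 fix xy mm 5.1 -71.5 z 144.0 | F fx 0.1 fy -0.2 fz 0.5 | Tz -0.06 yaw err deg -0.3 tilt 0.13 open 0.00 q7 -1.78
  mark ['scene n15 ang 1.72 r 9.6', 'wrist n126 ang 1.57 r 12.1', 'top none']
t 18.20 fix xy mm 3.1 -66.7 z 79.6 | F fx 0.5 fy 0.1 fz -0.1 | Tz -0.07 yaw err deg 0.1 tilt 0.01 open 0.01 q7 -1.82
  head 77.19 n1304 xy [12.8  2.8] carriage 42.55 n388 diff 34.64
```

View pics/w6.png

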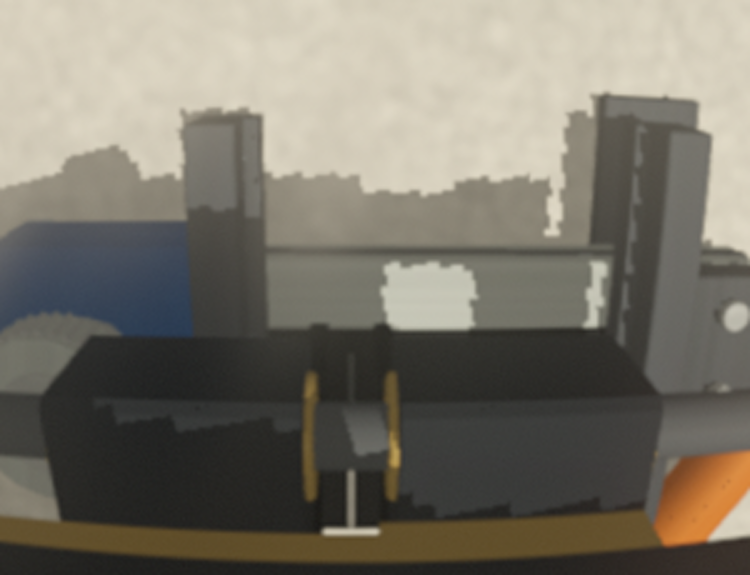

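The wrist view shows the finger in the gap, with the bar at (225,220) and the fixed jaw at (640,220) in the crop. Lowering and then pushing gently along +y.

```bash

python3 -m handwheel '[[-0.03,0,0.1,0],[-0.03,0,0.1,0],[0,0,0.08,0],[0,0,0,0],[0,0,0,0]]' >/dev/null; python3 -c "from h import *;st()"
python3 -m handwheel '[[0,-0.06,0,0],[0,-0.06,0,0],[0,-0.05,0,0],[0,-0.04,0,0],[0,-0.04,0,0],[0,-0.04,0,0],[0,-0.04,0,0],[0,-0.04,0,0]]' >/dev/null; python3 -c "from h import *;st()"
```

```text
t 18.80 fix xy mm -0.1 -67.0 z 65.4 | F fx -0.4 fy 0.0 fz 0.7 | Tz -0.06 yaw err deg 0.0 tilt 0.02 open 0.00 q7 -1.83
t 19.60 fix xy mm -0.0 -49.8 z 65.5 | F fx -0.2 fy -6.3 fz 2.2 | Tz 0.02 yaw err deg 0.0 tilt 0.13 open 0.00 q7 -1.87
```

Contact at 6 N, which matches the sliding drag. Continuing the push.

```bash

for i in 1; do python3 -m handwheel '[[0,-0.08,0,0],[0,-0.08,0,0],[0,-0.08,0,0],[0,-0.08,0,0],[0,-0.08,0,0],[0,-0.08,0,0],[0,-0.08,0,0],[0,-0.08,0,0]]' >/dev/null; python3 -c "from h import *;st()"; done
python3 -m handwheel '[[0,-0.08,0,0],[0,-0.08,0,0],[0,-0.08,0,0],[0,-0.08,0,0],[0,-0.08,0,0],[0,-0.08,0,0],[0,-0.08,0,0],[0,-0.08,0,0]]' >/dev/null; python3 -c "from h import *;st()"
python3 -m handwheel '[[0,-0.06,0,0],[0,-0.06,0,0],[0,-0.06,0,0],[0,-0.04,0,0],[0,-0.04,0,0]]' >/dev/null; python3 -c "from h import *;st()"
```

```text
t 20.40 fix xy mm 0.1 -20.0 z 65.5 | F fx -1.6 fy -6.3 fz 3.1 | Tz -0.02 yaw err deg -0.1 tilt 0.27 open 0.01 q7 -1.93
t 21.20 fix xy mm 0.1 12.0 z 65.5 | F fx -0.8 fy -6.7 fz 2.4 | Tz 0.02 yaw err deg -0.1 tilt 0.28 open 0.01 q7 -2.00
t 21.70 fix xy mm 0.2 25.0 z 65.5 | F fx -0.7 fy -7.0 fz 4.0 | Tz 0.02 yaw err deg -0.1 tilt 0.28 open 0.01 q7 -2.03
```

```bash

python3 -m handwheel '[[0,-0.04,0,0],[0,-0.04,0,0],[0,-0.04,0,0],[0,-0.04,0,0],[0,-0.03,0,0]]' >/dev/null; python3 -c "from h import *;st()"
python3 -m handwheel '[[0,-0.03,0,0],[0,-0.03,0,0],[0,0,0,0]]' >/dev/null; python3 -c "from h import *;st()"
python3 -m handwheel '[[0,-0.03,0,0],[0,0,0,0]]' >/dev/null; python3 -c "from h import *;st()"
```

```text
t 22.20 fix xy mm 0.2 34.6 z 65.5 | F fx -0.3 fy -7.9 fz 2.4 | Tz 0.04 yaw err deg -0.1 tilt 0.27 open 0.00 q7 -2.05
t 22.50 fix xy mm 0.2 37.8 z 65.5 | F fx 0.0 fy -6.6 fz 2.3 | Tz -0.05 yaw err deg -0.1 tilt 0.26 open 0.00 q7 -2.05
t 22.70 fix xy mm 0.2 39.2 z 65.6 | F fx -1.0 fy -6.6 fz 2.4 | Tz -0.04 yaw err deg -0.1 tilt 0.26 open 0.00 q7 -2.06
```

```bash

python3 -m handwheel '[[0,-0.03,0,0],[0,-0.03,0,0],[0,0,0,0]]' >/dev/null; python3 -c "from h import *;st()"
python3 -m handwheel '[[0,-0.03,0,0],[0,-0.03,0,0],[0,0,0,0]]' >/dev/null; python3 -c "from h import *;st()"
```

```text
t 23.00 fix xy mm 0.2 42.3 z 65.5 | F fx -0.5 fy -6.7 fz 3.3 | Tz 0.00 yaw err deg -0.1 tilt 0.26 open 0.00 q7 -2.06
t 23.30 fix xy mm 0.2 44.5 z 65.5 | F fx -1.6 fy -7.8 fz 3.5 | Tz -0.01 yaw err deg -0.1 tilt 0.32 open 0.01 q7 -2.07
```

```bash

python3 -m handwheel '[[0,-0.03,0,0],[0,-0.03,0,0],[0,0,0,0]]' >/dev/null; python3 -c "from h import *;st()"
python3 -m handwheel '[[0,-0.02,0,0],[0,0,0,0],[0,0,0,0]]' >/dev/null; python3 -c "from h import *;st()"
```

```text
t 23.60 fix xy mm 0.3 44.7 z 65.6 | F fx -2.3 fy -13.2 fz 6.8 | Tz 0.05 yaw err deg -0.2 tilt 0.56 open 0.01 q7 -2.07
t 23.90 fix xy mm 0.3 44.8 z 65.6 | F fx -2.3 fy -14.6 fz 7.2 | Tz 0.06 yaw err deg -0.2 tilt 0.63 open 0.00 q7 -2.07
```

The jaw has stopped against the red stop: force rose to 15 N with no further motion. Backing off -y, lifting and checking.

```bash

python3 -m handwheel '[[0,0.1,0,0],[0,0.2,0,0],[0,0.2,0,0],[0,0,-0.5,0],[0,0,-0.8,0],[0,0,-0.8,0],[0,0,-0.8,0],[0,0,0,0]]' >/dev/null
python3 -m handwheel '[[-0.7,0.7,0,0],[-0.7,0.7,0,0],[-0.2,0.7,-0.4,0],[0,0.7,-0.4,0],[0,0.7,-0.4,0],[0,0.7,0,0],[0,0,0,0],[0,0,0,0]]' >/dev/null
python3 - <<'E'
from h import *
C[:]=C+.093*FY
st();mark()
s=optics.snapshot("top");cv2.imwrite("pics/top9.png",s["color"][90:340,200:450,::-1].repeat(2,0).repeat(2,1))
for s in (s,optics.snapshot("scene")):
    P=cloud(s); d=P[...,:2]-C
    m=(np.hypot(d[...,0],d[...,1])<.03)&(P[...,2]>.07)&(P[...,2]<.085)
    (x,y),rd=cv2.minEnclosingCircle(P[m][:,:2].astype(np.float32)); q=np.array([x,y])-C
    print("head",q@FX*1e3,q@FY*1e3,rd,np.median(P[m][:,2]))
E
```

```text
t 25.50 fix xy mm -80.3 -276.0 z 269.8 | F fx 0.1 fy 1.0 fz -0.2 | Tz -0.01 yaw err deg -0.1 tilt 0.07 open -0.00 q7 -1.44
  mark ['scene n20 ang 1.69 r 11.7', 'wrist n35 ang 1.45 r 14.5', 'top n16 ang 1.34 r 12.8']
head 0.4818194589535087 1.4213698905066643 0.021304601803421974 0.07801346535750686
head 0.7088508166118583 1.2109779690377123 0.021359790116548538 0.07740389430591932
```

View pics/top9.png

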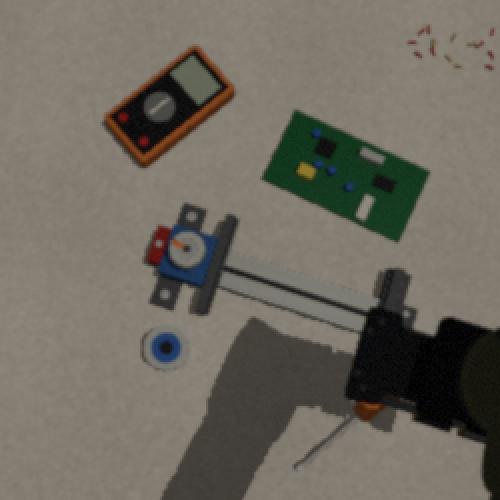

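The top view shows the carriage against the red stop at (160,245), the bystanders unmoved and the arm clear. Handing in.

```bash
python3 -c "from h import *;print(r.hand_in())"
```

```text
the job is handed in; nothing more can be done
None
```

The job is handed in. By my last checks, the screw is about 2.25 turns loose and the sliding jaw is against the red end stop; no verdict came back.

**Thumbscrew:** I rolled the shut fingertips along the rim in short strokes, never gripping it, with readings of up to about 20 N (the limit is 32 N). It ended at about 14.1 rad. The paint mark and the head's height agree: the head is about 3.4 mm higher over the carriage.

**Jaw:** I then pushed the bar about 94 mm at 6–8 N until it stopped, with about 15 N at the stop. The last camera fix put the head within about 1.5 mm of where I expected it at the stop.

**Bystanders:** The board, reel and meter look unmoved in the final top view. The arm partly hid the screwdriver's handle in that view, but nothing came near it.

**Disagreements:**
- **Turn count:** The first strokes turned the screw about 6.5 rad, when I expected 5.4. I settled the count from the head's height.
- **Mark angle:** The three cameras differed by up to 0.35 rad on the final mark angle, well inside the margin.

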